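Seat the drill chuck in the board-drill spindle

ROBOT

A 6-joint arm with a two-finger parallel gripper is mounted at the origin on the work surface. World frame = base frame: x ahead of the robot, y to its left, z up, the work surface at z = 0. Lengths are in m, angles in rad, forces in N, time in s.
With the tool pointing down it reaches from about 0.25 to 0.8 m from the base axis. Payload 8.5 kg.
Tool frame: the origin (TCP) lies on the centre line of the jaws, within the pads' length; the fingertips stand 14 mm ahead of it and the grasp point (between the pads) lies 5 mm behind it; z points along the fingers, y is the direction in which the jaws open and shut (so a half turn about z gives the same grasp; the last joint's range is limited). The gripper opens to 85 mm and grips with 20 to 120 N. Pads are 22 mm wide; open, the fingers measure 114 mm over their backs; the gripper's body (76 mm by 85 mm) begins 54 mm behind the grasp point. The pads swing forward as they close: fully open they stand 13 mm farther back than shut.
Start: joints at [-1.254, 0.238, -0.013, 1.319, 0, 1.571], TCP at [0.164, -0.499, 0.245] pointing down, gripper open.
Joint ranges: [-2.66, 2.66], [-1.03, 1.9], [-1.14, 1.46], [-1.82, 2.27], [-1.45, 1.34], [-3.14, 3.14]. Speed limits (rad/s): [2.22, 2.22, 2.79, 3.14, 3.14, 3.14].

INTERFACE

Orientations are given as a unit quaternion [w, x, y, z].
In Python, from bench import sensors, imaging, workorder gives the robot as it stands.
- The arm moves only by the tool play_rows, never from a script. Its argument "motion" is text: rows parted by semicolons, each of 7 numbers parted by spaces: the shift along the tool's x, y, z in mm, then the turn, a rotation vector about the tool's x, y, z in degrees, then the gripper command: -1 is shut, 1 is fully open, values between are in proportion. A call has 1 to 8 rows; each row shifts and turns the pose as measured when the row begins, along the tool's axes as they then stand; what a row does not reach is not made up. A row lasts 1/8 s, in which the tool goes at most 62.5 mm and 10.7 degrees, less where a joint would pass 70% of its speed; a pose out of reach is approached as far as the arm can. A call is refused whole if a number of a shift passes 62.5 or a number of a turn 10.7, either way. A call with a gripper value outside its range is refused whole. The fingers move at their own pace and stop on an object; "force" is the grip in N (left out, the last holds). Time passes only in rows, so rows that do not move let the fingers close. It gives the time, the measured TCP pose, the force and the opening at its end, in the units of the state.
- sensors.get_obs(): the state, without advancing time (a new reading comes with each control period).
- imaging.camera(name): name is "side" or "top"; returns a dict with "color" (420x560x3 uint8, blue, green, red), "fx", "fy", "cx", "cy" (pixels), "rvec" (rotation vector, rad) and "tvec" (3), from world to camera coordinates, as OpenCV has them. Camera axes: x right, y down, z forward; pixel columns grow to the right and rows downward; lengths in m; the calibration is good to about 2 mm. A picture is of the moment at which its call begins. There is no depth.
- workorder.close_job(): hands the job in, once; it reports no verdict.
The state is a dict: "time": time; "q": joint angles; "dq": joint speeds; "joint_torque": joint torques, N m; "ee_pos": TCP position; "eef_rot": TCP orientation; "ft_force": force on the tool from outside, world axes, zero at the start; "ft_torque": the same for the moment, N m; "opening": opening from 0.0 (shut) to 1.0 (fully open).
Only numpy, scipy, OpenCV 4.12 (cv2) and the standard library are available. Lean on these libraries where they do the work, as an engineer would, in place of code of your own. Each camera call takes 0.05 s, during which the arm holds its last target.

TASK

Take the drill chuck out of the grey rack and seat its tapered shank in the upright spindle, turning it gently until the slots of its flange drop over the spindle's two drive dogs. Then press it firmly home without forcing it, let go and leave it seated; leave the other holder in the rack and the other things on the bench as they are.

Things in the scene. Friction and masses are not known exactly. Their poses are not given: they have to be found in the camera images.
- chuck: Loose steel drill chuck, about 0.42 kg, upright in one of the two rack holes. Origin on its axis at the flange underside, z up. Taper shank below: 30 mm diameter at the origin, 18 mm at its end 41 mm down. Flange 50 mm diameter, 10 mm thick, with two open slots 11 mm wide cut through it from 16 mm radius outwards on its +x and -x sides (half a turn makes no difference).
- chuck_grip (a point): Point on the chuck's axis 37 mm above its origin, mid-height of the dark round body to grip: 36 mm diameter, from 20 to 55 mm above the origin (neck 28 mm below it; cone and three small jaws above, up to 74 mm). Axes as the chuck's.
- spindle: Fixed spindle cartridge standing nose up: foot 120 mm, aluminium housing 80 mm diameter, steel nose 64 mm diameter ending in a flat face 100 mm above the bench, with a taper bore that matches the shank. Origin at underside centre on the vertical axis. The bearings stand no more than 45 N from the chuck; firmly home means a push of about 15 N (at least 10 N) held a moment.
- dogs (a point): Point on the spindle axis level with the tops of the two drive dogs, 111 mm above the bench; axes as the fixed housing's. The dogs, 8 mm wide, 17.5 to 27 mm from the axis, stand 11 mm up from the nose face on opposite sides. Their line is turned 0.15 to 1.3 rad anticlockwise from the housing's x axis, seen from above: the angle is not reported, feel or see it. A brake (0.6 N m) holds the nose.
- seat (a point): Point on the spindle's axis 103 mm above the bench (3 mm above the nose face) where the chuck's origin lies when fully seated. Axes as the housing's. While the slots are not over the dogs the flange rests on the dog tops with the chuck's origin 8 mm above this point; with the slots within about 4 degrees of the dogs it can drop home.
- rack: Fixed grey plastic rack, 85 x 200 x 60 mm, origin at underside centre, long side along its y. Two vertical through holes 32.5 mm wide at y = +55 and -55 mm; holders stand in them with the flange resting on the top, 60 mm above the bench.
- collet_holder: The other holder in the rack, to be left there: same shank and flange, with a hexagonal nut 41 mm across flats on top, 36 mm tall above the flange underside. Origin as the chuck's.
- meter: Black hand meter lying on the bench, 150 x 75 x 42 mm, origin at underside centre. Leave alone.
- solder_reel: Small grey reel standing on its flange, 60 mm diameter, 40 mm tall, origin at underside centre. Leave alone.
- screwdriver: Screwdriver with orange handle lying on the bench beyond the rack. Leave alone.
There are look-alikes about, which are no part of the job. Of the things that look like the spindle, the middle-sized one is meant.

How it is judged:
By the outcome, as a careful person would: the job done as asked, in the order asked, and still so for the second after the job is handed in, with the robot touching nothing.
It also fails if it takes over 72 s, if anything falls off the work surface, if the arm or the gripper's body presses on something with over 40 N, if the wrist force passes 120 N, or if a joint passes its speed limit or range.

## Working session

There is one attempt and no reset: what is moved stays moved. The work goes in short steps, Python scripts to look and compute and a tool call to move; the robot and the scene stay as the last step left them, time stands still between calls to the robot, and variables do not carry over. Pictures are saved under pics/ and viewed, and the job is handed in when it is done.

Besides the shell and the picture viewer there is one more tool, called as name(argument=value, ...) on one line, values as JSON. play_rows: Moves the arm, as the interface text tells. Its arguments: {"type":"object","properties":{"motion":{"type":"string"},"force":{"type":"number"}},"required":["motion"]}

```bash
mkdir -p pics; ls
cat > h.py <<'E'
import numpy as np, cv2, pickle
from scipy.spatial.transform import Rotation as R
def cam(n):
    from bench import imaging
    c=imaging.camera(n); pickle.dump(c,open(f'{n}.pkl','wb')); return c
def load(n): return pickle.load(open(f'{n}.pkl','rb'))
def K(c): return np.array([[c['fx'],0,c['cx']],[0,c['fy'],c['cy']],[0,0,1.]])
def ray(c,u,v,z):
    Rm=cv2.Rodrigues(np.array(c['rvec'],float))[0]; t=np.array(c['tvec'],float).ravel()
    o=-Rm.T@t; d=Rm.T@np.array([(u-c['cx'])/c['fx'],(v-c['cy'])/c['fy'],1])
    return o+d*(z-o[2])/d[2]
def proj(c,P):
    p,_=cv2.projectPoints(np.array(P,float).reshape(-1,3),np.array(c['rvec'],float),np.array(c['tvec'],float),K(c),None); return p.reshape(-1,2)
def crop(c,u0,v0,u1,v1,name,s):
    cv2.imwrite('pics/'+name,cv2.resize(c['color'][v0:v1,u0:u1],None,fx=s,fy=s,interpolation=cv2.INTER_CUBIC))
E
python3 - <<'E'
from h import *
from bench import sensors
for n in('top','side'):
    c=cam(n); cv2.imwrite(f'pics/{n}0.png',c['color'])
    print(n,c['fx'],c['cx'],c['cy'],c['rvec'],c['tvec'])
print(sensors.get_obs())
E
```

```text
pics
top 395.13814619123923 273.5580346270013 210.47997009775975 [ 2.18771247 -2.23125226  0.0062223 ] [0.04497555 0.56871173 0.85116848]
side 523.1281672645301 276.7911740245602 208.67730533176783 [ 0.66917996 -2.52762334  1.32424829] [0.53397544 0.26496809 0.89463393]
{'time': 0.1, 'q': array([-1.25398524e+00,  2.38684551e-01, -1.41769166e-02,  1.31919056e+00,
       -5.34766044e-06,  1.57076745e+00]), 'dq': array([ 4.03280262e-04, -7.69740943e-05,  2.01801961e-03, -1.90222401e-03,
        4.70785345e-04,  1.77053729e-05]), 'joint_torque': array([ 1.08409648e-03, -5.39722037e+01,  3.46996915e+01,  1.34774332e-02,
        1.52961513e-05, -2.36996590e-05]), 'ee_pos': array([ 0.16344462, -0.49853367,  0.2447582 ]), 'eef_rot': array([-6.19569587e-04,  9.87477581e-01,  1.57758144e-01, -1.01671010e-04]), 'ft_force': array([-0.5201119 , -0.21994885,  0.91362293]), 'ft_torque': array([-0.05979624, -0.01129914, -0.05607204]), 'opening': 0.9998025546241088}
```

View pics/top0.png

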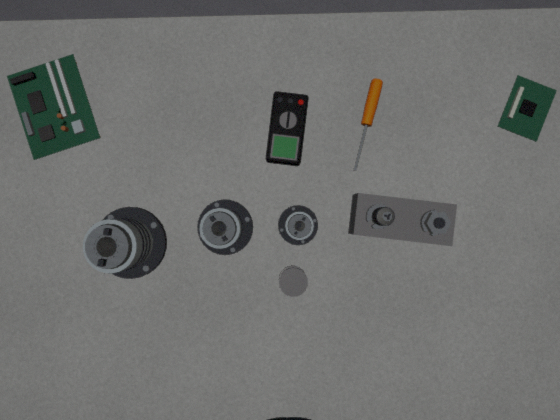

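View pics/side0.png

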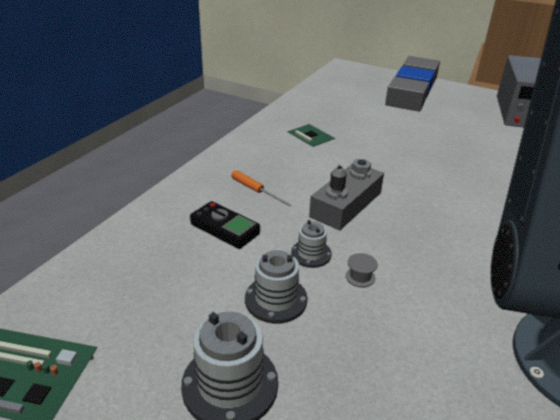

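Three spindle look-alikes in the top view: large (108,245), middle (220,228) and small (299,225). The middle one is meant. In the rack, the round pointed holder at (383,215) looks like the chuck, and the hexagonal one at (437,222) is the collet holder. I'll check both in enlarged crops.

Run:
```python
from h import *
c=load('top'); 
crop(c,190,190,270,265,'t_sp.png',9)
crop(c,340,185,465,250,'t_rack.png',6)
s=load('side'); crop(s,230,235,320,325,'s_sp.png',6); crop(s,300,150,395,235,'s_rack.png',6)
for (u0,u1) in((196,253),(278,319)):
  print(ray(c,u0,227,0.0),ray(c,u1,227,0.0))
```

```text
[0.53690322 0.20345798 0.        ] [0.5344943  0.07922964 0.        ]
[0.53343977 0.02484722 0.        ] [ 0.53171298 -0.06420349  0.        ]
```

View pics/t_sp.png

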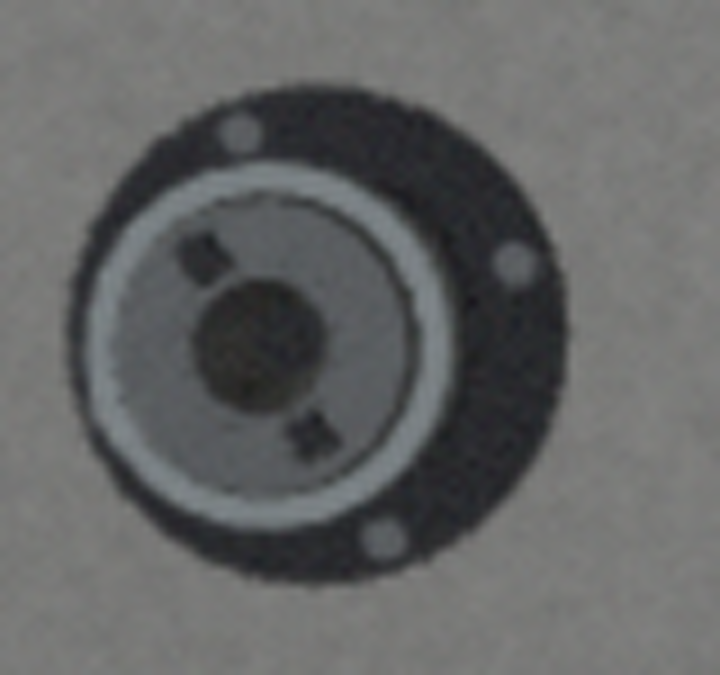

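View pics/t_rack.png

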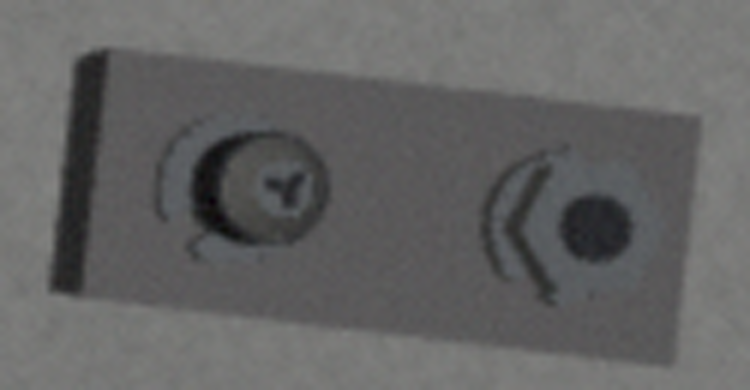

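View pics/s_sp.png

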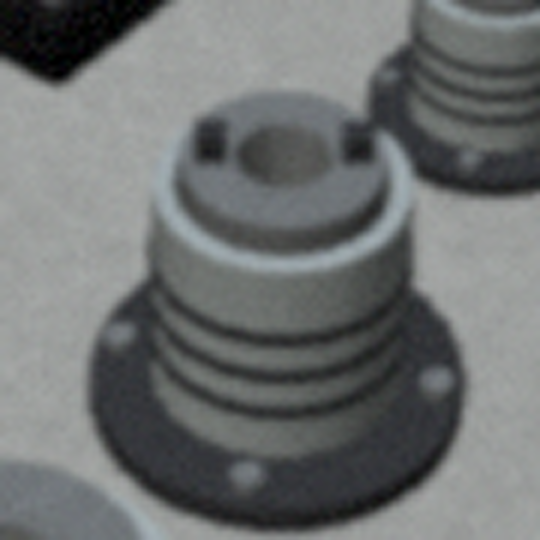

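View pics/s_rack.png

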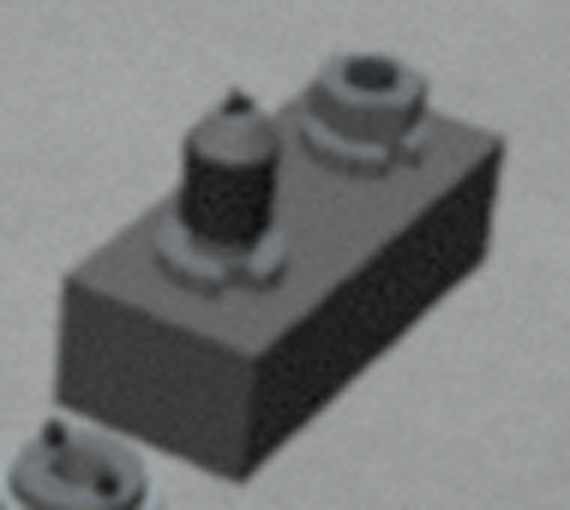

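```bash
cat >> h.py <<'E'
def full(x,y,u0,v0,s): return ((x+.5)/s-.5+u0,(y+.5)/s-.5+v0)
E
python3 - <<'E'
from h import *
t=load('top'); s=load('side')
T=lambda x,y,z:ray(t,*full(x,y,190,190,9),z)
S=lambda x,y,z:ray(s,*full(x,y,230,235,6),z)
print('bore top',T(260,345,.1),'side',S(286,155,.1))
print('foot',T(320,334,.012),'side foot',S(277,375,.012))
for z in(.1,.111):
  a,b=T(204,260,z),T(314,437,z); print('dogs T',z,a,b,(a+b)/2,np.degrees(np.arctan2(*(a-b)[1::-1])),np.linalg.norm(a-b))
  a,b=S(210,130,z),S(358,130,z); print('dogs S',a,b,(a+b)/2,np.degrees(np.arctan2(*(a-b)[1::-1])),np.linalg.norm(a-b))
# bolts
for p in [(240,133),(515,264),(384,540)]: print('bolt',T(*p,.012))
for p in [(120,334),(437,380),(247,475)]: print('boltS',S(*p,.012))
TR=lambda x,y,z:ray(t,*full(x,y,340,185,6),z)
SR=lambda x,y,z:ray(s,*full(x,y,300,150,6),z)
C=[TR(*p,.06) for p in[(108,48),(702,116),(675,367),(82,294)]]
c=np.mean(C,0); yd=((C[0]-C[1])+(C[3]-C[2]));yd/=np.linalg.norm(yd)
print('rack',C,c,yd, np.linalg.norm(C[0]-C[1]),np.linalg.norm(C[0]-C[3]),'chuck',c+.055*yd,'collet',c-.055*yd)
print('rack corners side',SR(65,283,.06),SR(252,360,.06),SR(503,137,.06))
print('chuck jaws top',TR(288,187,.132),'side',SR(236,102,.132))
print('slot side',SR(232,285,.07))
E
```

```text
bore top [0.53667718 0.13960423 0.1       ] side [0.53569466 0.13824214 0.1       ]
foot [0.53668314 0.1383695  0.012     ] side foot [0.53452745 0.14182692 0.012     ]
dogs T 0.1 [0.55507929 0.1512769  0.1       ] [0.5168071  0.12839752 0.1       ] [0.53594319 0.13983721 0.1       ] 30.87127045220799 0.04458953563470621
dogs S [0.5611537  0.13982934 0.1       ] [0.52244523 0.11697841 0.1       ] [0.54179947 0.12840388 0.1       ] 30.55481039449774 0.04495009346129205
dogs T 0.111 [0.55510518 0.14946537 0.111     ] [0.51738712 0.12691725 0.111     ] [0.53624615 0.13819131 0.111     ] 30.87127045220799 0.04394394227683571
dogs S [0.55474852 0.15112925 0.111     ] [0.51672922 0.12868515 0.111     ] [0.53573887 0.1399072  0.111     ] 30.554810394497803 0.0441497954629475
bolt [0.58501953 0.15663508 0.012     ]
bolt [0.55246365 0.09152032 0.012     ]
bolt [0.48732858 0.12397898 0.012     ]
boltS [0.58683501 0.15110877 0.012     ]
boltS [0.48984657 0.11825505 0.012     ]
boltS [0.52167754 0.18378012 0.012     ]
rack [array([ 0.60148546, -0.13728766,  0.06      ]), array([ 0.57460218, -0.33594814,  0.06      ]), array([ 0.49055742, -0.32470739,  0.06      ]), array([ 0.51884855, -0.12667519,  0.06      ])] [ 0.5463734  -0.23115459  0.06      ] [0.13775994 0.99046565 0.        ] 0.2004711907121479 0.08331556361634776 chuck [ 0.5539502  -0.17667898  0.06      ] collet [ 0.53879661 -0.2856302   0.06      ]
rack corners side [ 0.59907337 -0.13431177  0.06      ] [ 0.51792189 -0.12391071  0.06      ] [ 0.49211446 -0.32378247  0.06      ]
chuck jaws top [ 0.55378416 -0.17659239  0.132     ] side [ 0.55399711 -0.17599493  0.132     ]
slot side [ 0.5388259  -0.15147673  0.07      ]
```

Run:
```python
from h import *
t=load('top'); s=load('side')
def slotpts(c,phi,z):
    ph=np.radians(phi);o=[]
    for sg in(1,-1):
        ex=sg*np.array([np.cos(ph),np.sin(ph)]);ey=np.array([-ex[1],ex[0]])
        o.append([np.r_[c+ex*a+ey*b,z] for a,b in[(.0244,.0055),(.016,.0055),(.016,-.0055),(.0244,-.0055)]])
    return o
ctr=np.array([.554,-.1765])
outs=[]
for cam_,(u0,v0,u1,v1) in((t,(360,195,405,240)),(s,(320,155,355,205))):
    sc=9
    for phi in(None,-45,-55,-65):
        im=cv2.resize(cam_['color'][v0:v1,u0:u1],None,fx=sc,fy=sc,interpolation=cv2.INTER_CUBIC)
        im=cv2.convertScaleAbs(im,alpha=1.5)
        f=lambda P:((proj(cam_,P)+.5-[u0,v0])*sc-.5).round().astype(int)
        if phi is not None:
            for q in slotpts(ctr,phi,.07): cv2.polylines(im,[f(q)],False,(0,0,255),1)
            a=np.linspace(0,2*np.pi,80); cv2.polylines(im,[f(np.c_[ctr[0]+.025*np.cos(a),ctr[1]+.025*np.sin(a),a*0+.07])],True,(0,255,0),1)
            cv2.polylines(im,[f(np.c_[ctr[0]+.018*np.cos(a),ctr[1]+.018*np.sin(a),a*0+.115])],True,(255,0,0),1)
            cv2.putText(im,str(phi),(5,20),0,.6,(0,255,255),1)
        outs.append(cv2.resize(im,(380,int(im.shape[0]*380/im.shape[1]))))
a=np.hstack(outs[:2]);b=np.hstack(outs[2:4]);cv2.imwrite('pics/ovt.png',np.vstack([a,b])[:, :])
a=np.hstack(outs[4:8]);cv2.imwrite('pics/ovs.png',cv2.resize(a,None,fx=.52,fy=.52))
```

```text
(no output)
```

View pics/ovt.png

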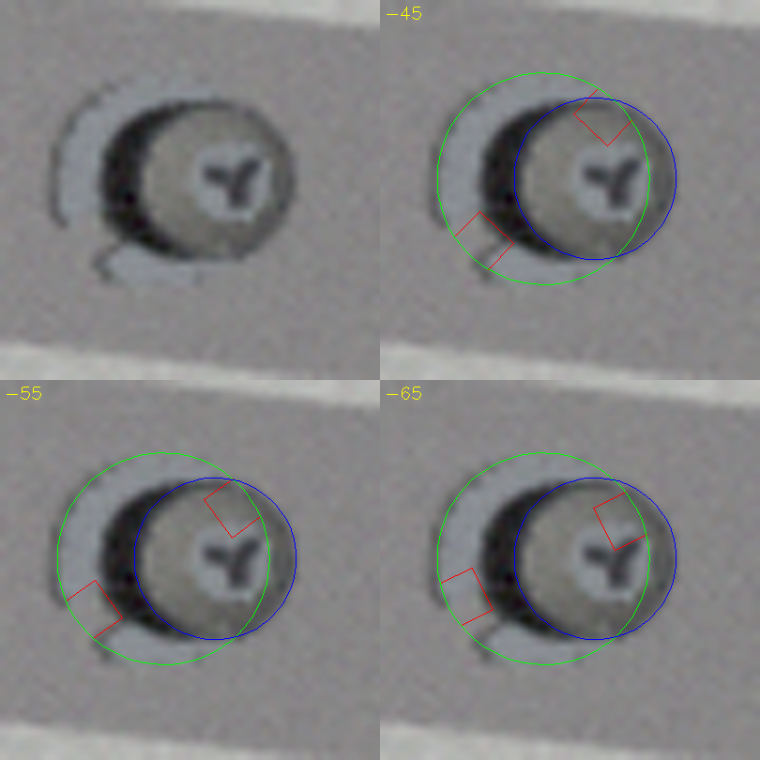

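View pics/ovs.png

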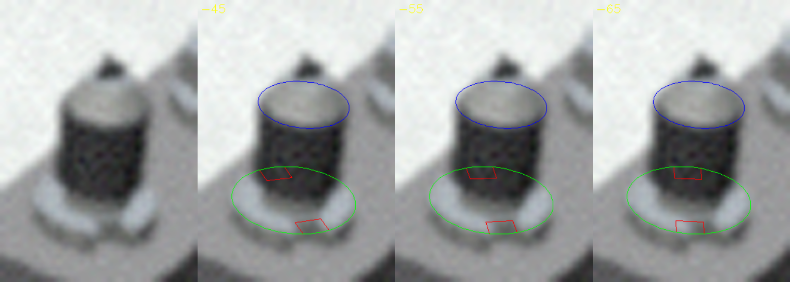

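```bash
cat > go.py <<'E'
import sys; from h import *
from bench import sensors
o=sensors.get_obs(); w=o['eef_rot']; M=R.from_quat([w[1],w[2],w[3],w[0]])
x,y,z,yaw=map(float,sys.argv[1:5])
a=np.radians(yaw); T=R.from_matrix(np.array([[np.cos(a),np.sin(a),0],[np.sin(a),-np.cos(a),0],[0,0,-1]]))
m=M.as_matrix(); p=o['ee_pos']
print('t %.2f'%o['time'],'p',(p*1e3).round(1),'yaw %.2f'%np.degrees(np.arctan2(m[1,0],m[0,0])),'F',o['ft_force'].round(1),'Tq',o['ft_torque'].round(2),'open %.3f'%o['opening'],'q',np.degrees(o['q']).round(1))
print('shift tool mm',(m.T@(np.array([x,y,z])-p)*1e3).round(1),'rot tool deg',np.degrees((M.inv()*T).as_rotvec()).round(2))
E
python3 go.py .554 -.1765 .245 18.2
```

```text
t 0.10 p [ 163.4 -498.5  244.8] yaw 18.15 F [-0.5 -0.2  0.9] Tq [-0.06 -0.01 -0.06] open 1.000 q [-71.8  13.7  -0.8  75.6  -0.   90. ]
shift tool mm [ 471.4 -184.3   -0. ] rot tool deg [-0.07  0.   -0.05]
```

play_rows(motion="40 -16 0 0 0 0 1; 45 -18 0 0 0 0 1; 45 -18 0 0 0 0 1; 45 -18 0 0 0 0 1; 45 -18 0 0 0 0 1; 45 -18 0 0 0 0 1; 45 -18 0 0 0 0 1; 45 -18 0 0 0 0 1")

```text
time: 1.1
ee_pos: [0.4628, -0.2475, 0.2423]
eef_rot: [-0.002, 0.988, 0.154, -0.001]
ft_force: [0.4, 0.2, -0.0]
opening: 1.004
```

```bash
python3 go.py .554 -.1765 .245 72
```

```text
t 1.10 p [ 462.8 -247.5  242.3] yaw 17.76 F [ 0.4  0.2 -0. ] Tq [-0.   -0.01  0.01] open 1.004 q [-2.82e+01  1.39e+01 -9.00e-01  7.55e+01  1.00e-01  1.34e+02]
shift tool mm [108.5 -39.8  -2.7] rot tool deg [-2.800e-01 -3.000e-02 -5.424e+01]
```

play_rows(motion="40 -15 0 0 0 0 1; 40 -15 0 0 0 0 1; 30 -10 0 0 0 0 1; 0 0 0 0 0 -10 1; 0 0 0 0 0 -10 1; 0 0 0 0 0 -10 1; 0 0 0 0 0 -10 1; 0 0 0 0 0 -10 1")

```text
time: 2.1
ee_pos: [0.5597, -0.1687, 0.2379]
eef_rot: [-0.005, 0.821, 0.571, -0.002]
ft_force: [-1.1, -0.4, 0.6]
opening: 1.0
```

```bash
python3 go.py .554 -.1765 .245 72
```

```text
t 2.10 p [ 559.7 -168.7  237.9] yaw 69.64 F [-1.1 -0.4  0.6] Tq [ 0.06 -0.04 -0.01] open 1.000 q [-16.9  20.2   7.5  77.9   0.2  93.5]
shift tool mm [-9.3 -2.8 -7.1] rot tool deg [-0.65 -0.15 -2.36]
```

play_rows(motion="-9 -3 10 -0.6 -0.1 -2 1; 0 0 30 0 0 0 1; 0 0 30 0 0 0 1; 0 0 0 0 0 0 1; 0 0 0 0 0 0 1")

```text
time: 2.72
ee_pos: [0.5532, -0.1761, 0.166]
eef_rot: [-0.001, 0.81, 0.587, -0.0]
ft_force: [0.0, -0.1, 0.6]
opening: 1.0
```

```bash
python3 go.py .554 -.1765 .095 72
python3 - <<'E'
from h import *
from bench import sensors
s=cam('side'); crop(s,270,60,430,240,'s1.png',3.3)
t=cam('top'); crop(t,320,140,450,270,'t1.png',4.4)
E
```

```text
t 2.73 p [ 553.2 -176.1  166. ] yaw 71.88 F [ 0.  -0.1  0.6] Tq [-0.03 -0.01  0.01] open 1.000 q [-17.7  21.2  -1.7  67.2   0.   90.4]
shift tool mm [-0.2  1.  71. ] rot tool deg [-0.11 -0.04 -0.12]
```

View pics/s1.png

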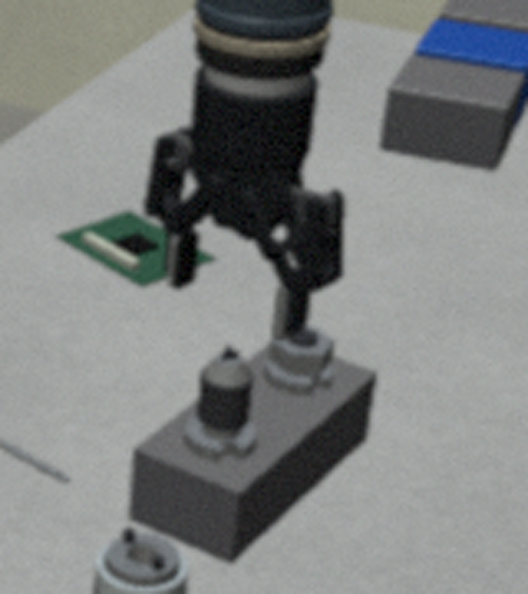

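View pics/t1.png

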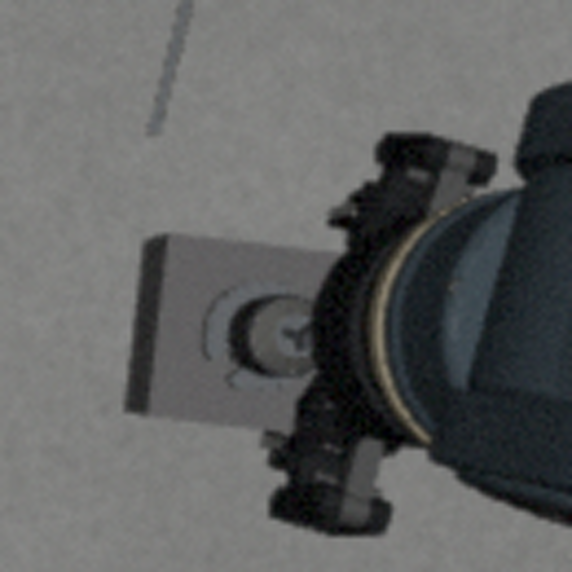

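The side view shows the gripper above the chuck, fingers straddling it and clear of the hex holder. I'll go down to grasp height.

play_rows(motion="0 1 25 0 0 0 1; 0 0 25 0 0 0 1; 0 0 15 0 0 0 1; 0 0 0 0 0 0 1; 0 0 0 0 0 0 1")

```text
time: 3.45
ee_pos: [0.5578, -0.1774, 0.1049]
eef_rot: [0.003, 0.81, 0.587, 0.002]
ft_force: [0.3, -0.7, -0.3]
opening: 0.996
```

```bash
python3 go.py .554 -.1765 .095 72
python3 - <<'E'
from h import *
s=cam('side'); crop(s,290,100,390,220,'s2.png',5)
E
```

```text
t 3.45 p [ 557.8 -177.4  104.9] yaw 71.89 F [ 0.3 -0.7 -0.3] Tq [ 0.03  0.   -0.02] open 0.996 q [-17.7  23.7  -7.4  58.5   0.   90.5]
shift tool mm [-0.4 -4.   9.9] rot tool deg [ 0.41 -0.04 -0.11]
```

View pics/s2.png

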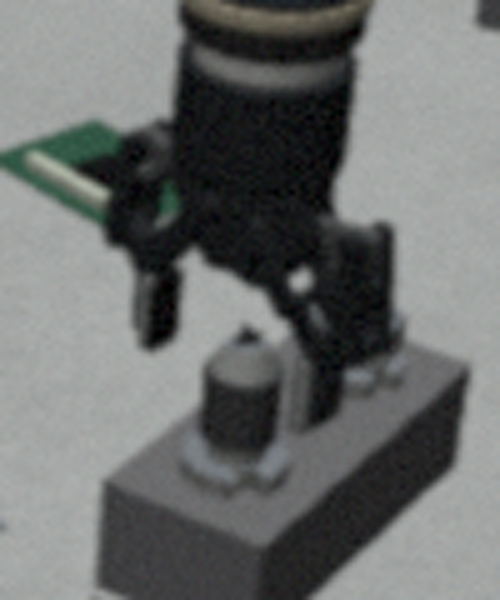

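play_rows(motion="0 -4 10 0.4 0 0 1; 0 0 0 0 0 0 1; 0 0 0 0 0 0 1")

```text
time: 3.88
ee_pos: [0.5543, -0.1762, 0.0954]
eef_rot: [0.0, 0.81, 0.587, 0.001]
ft_force: [0.2, -0.2, 0.4]
opening: 1.0
```

```bash
python3 go.py .554 -.1765 .094 72
```

```text
t 3.88 p [ 554.3 -176.2   95.4] yaw 71.89 F [ 0.2 -0.2  0.4] Tq [ 0.02 -0.01 -0.01] open 1.000 q [-17.7  24.   -8.3  57.5   0.   90.5]
shift tool mm [-0.4 -0.2  1.3] rot tool deg [ 0.09 -0.05 -0.11]
```

play_rows(motion="0 0 1 0 0 0 0; 0 0 0 0 0 0 -0.1; 0 0 0 0 0 0 -1; 0 0 0 0 0 0 -1; 0 0 0 0 0 0 -1; 0 0 0 0 0 0 -1", force=60)

```text
time: 4.62
ee_pos: [0.5544, -0.1762, 0.0948]
eef_rot: [0.0, 0.81, 0.587, 0.001]
ft_force: [-0.8, 0.3, -0.7]
opening: 0.398
```

```bash
python3 go.py .554 -.1765 .094 72
```

```text
t 4.62 p [ 554.4 -176.2   94.8] yaw 71.89 F [-0.8  0.3 -0.7] Tq [-0.    0.12  0.01] open 0.398 q [-17.7  24.   -8.4  57.4   0.   90.5]
shift tool mm [-0.4 -0.3  0.8] rot tool deg [ 0.1  -0.05 -0.11]
```

play_rows(motion="0 0 -5 0 0 0 -1; 0 0 -15 0 0 0 -1; 0 0 -25 0 0 0 -1; 0 0 -30 0 0 0 -1; 0 0 -30 0 0 0 -1; 0 0 -20 0 0 0 -1; 0 0 0 0 0 0 -1; 0 0 0 0 0 0 -1")

```text
time: 5.62
ee_pos: [0.5532, -0.176, 0.2269]
eef_rot: [0.0, 0.81, 0.587, 0.001]
ft_force: [-0.3, -0.9, -3.5]
opening: 0.392
```

```bash
python3 go.py .5361 .139 .215 148;python3 - <<'E'
from h import *
s=cam('side'); crop(s,270,60,390,220,'s3.png',5)
E
```

```text
t 5.62 p [ 553.2 -176.   226.9] yaw 71.89 F [-0.3 -0.9 -3.5] Tq [0.01 0.04 0.01] open 0.392 q [-17.7  19.4   4.7  75.2   0.   90.4]
shift tool mm [ 294.  -114.2   12.1] rot tool deg [  0.08   0.   -76.11]
```

View pics/s3.png

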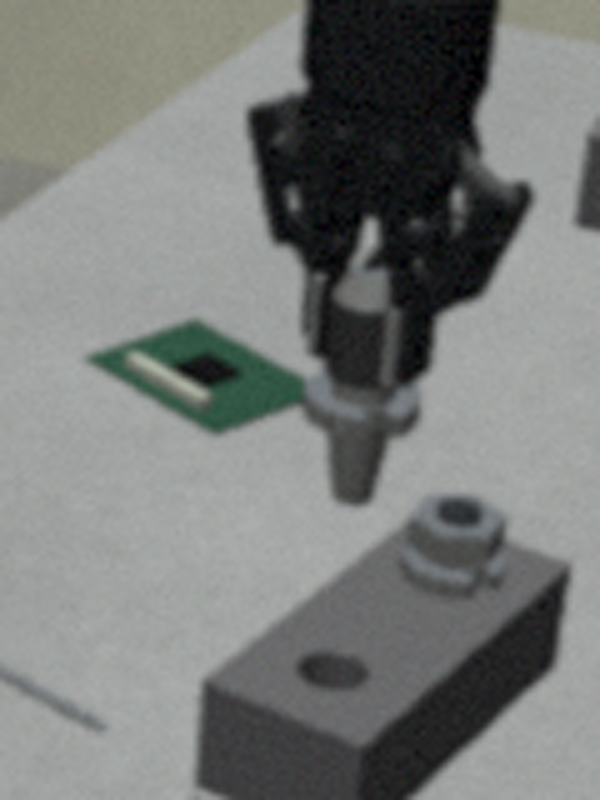

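Chuck lifted cleanly: the hole at (335,668) is empty and the shank is clear. Next I'll carry it to the middle spindle.

play_rows(motion="35 -13 0 0 0 0 -1; 42 -16 0 0 0 0 -1; 42 -16 0 0 0 0 -1; 42 -16 0 0 0 0 -1; 42 -16 0 0 0 0 -1; 42 -16 0 0 0 0 -1; 42 -16 0 0 0 0 -1; 0 0 0 0 0 0 -1")

```text
time: 6.68
ee_pos: [0.5353, 0.1391, 0.2185]
eef_rot: [-0.003, 0.81, 0.586, -0.004]
ft_force: [-0.1, -0.5, -3.4]
opening: 0.394
```

play_rows(motion="0 0 0 0 0 -10 -1; 0 0 0 0 0 -10 -1; 0 0 0 0 0 -10 -1; 0 0 0 0 0 -10 -1; 0 0 0 0 0 -10 -1; 0 0 0 0 0 -10 -1; 0 0 0 0 0 -8 -1; 0 0 0 0 0 0 -1")

```text
time: 7.68
ee_pos: [0.5321, 0.1336, 0.2115]
eef_rot: [-0.01, 0.328, 0.945, -0.006]
ft_force: [0.6, -0.3, -2.6]
opening: 0.394
```

```bash
python3 go.py .5361 .139 .215 148
```

```text
t 7.67 p [532.1 133.6 211.5] yaw 141.71 F [ 0.6 -0.3 -2.6] Tq [-0.01 -0.03 -0.01] open 0.394 q [14.1 17.7 -0.1 73.6  0.  52.4]
shift tool mm [ 0.3  6.6 -3.6] rot tool deg [-1.02 -0.91 -6.28]
```

play_rows(motion="0 6.5 -3 -1 -0.9 -6 -1; 0 0 0 0 0 0 -1; 0 0 0 0 0 0 -1")

```text
time: 8.05
ee_pos: [0.5356, 0.1373, 0.2131]
eef_rot: [-0.001, 0.283, 0.959, -0.001]
ft_force: [0.1, 0.8, -4.5]
opening: 0.389
```

```bash
python3 go.py .5361 .139 .215 148;python3 - <<'E'
from h import *
s=cam('side'); crop(s,210,130,340,320,'s4.png',4)
t=cam('top'); crop(t,160,160,290,290,'t4.png',5)
E
```

```text
t 8.05 p [535.6 137.3 213.1] yaw 147.14 F [ 0.1  0.8 -4.5] Tq [ 0.01  0.01 -0.03] open 0.389 q [14.4 17.2 -0.6 72.4 -0.  47.3]
shift tool mm [ 0.5  1.7 -1.9] rot tool deg [-0.15 -0.09 -0.86]
```

View pics/s4.png

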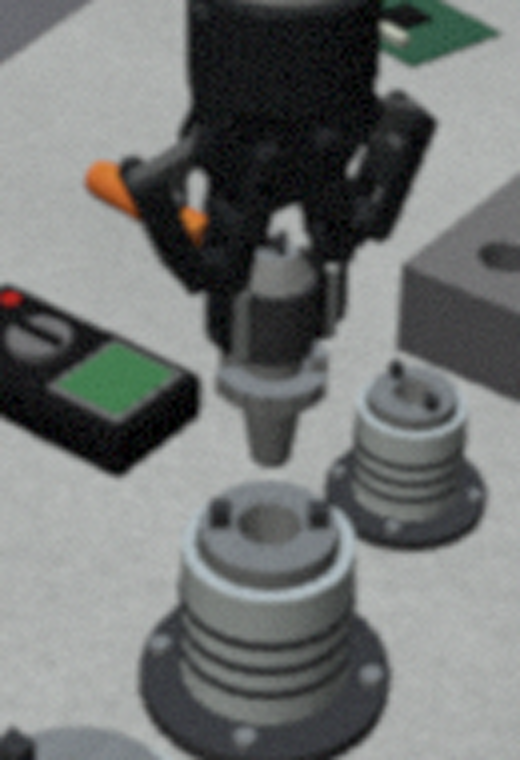

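View pics/t4.png

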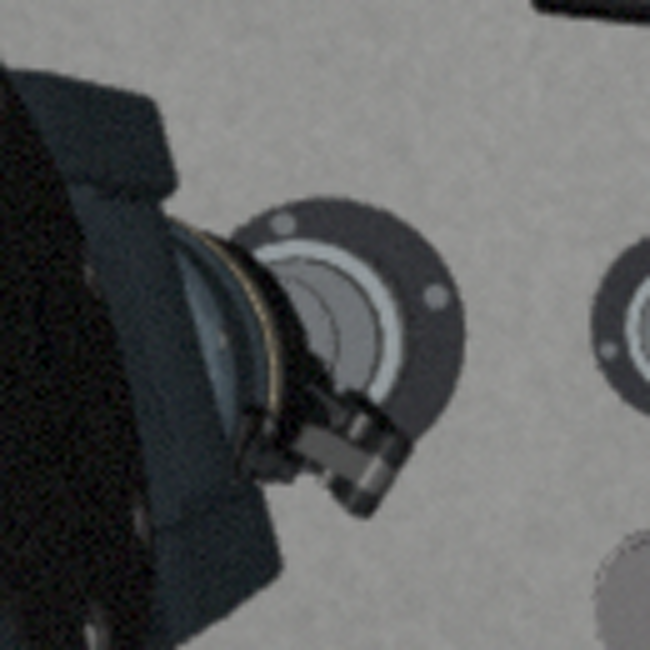

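Run:
```python
from h import *
s=load('side')
oz=.2131-.0348
im=cv2.resize(s['color'][180:290,240:330],None,fx=6,fy=6,interpolation=cv2.INTER_CUBIC); im=cv2.convertScaleAbs(im,alpha=1.5)
f=lambda P:((proj(s,P)+.5-[240,180])*6-.5).round().astype(int)
a=np.linspace(0,2*np.pi,80); c=np.array([.5356,.1373])
def circ(c,r,z,col): cv2.polylines(im,[f(np.c_[c[0]+r*np.cos(a),c[1]+r*np.sin(a),a*0+z])],True,col,1)
circ(c,.009,oz-.041,(0,255,0)); circ(c,.025,oz,(0,255,0)); circ(c,.025,oz+.01,(0,255,255)); circ(c,.015,oz,(255,255,0))
d=np.array([.5361,.139]); circ(d,.032,.1,(255,0,0)); circ(d,.0155,.1,(255,0,0))
for ph,c0,z,r0,r1,w in((30.7,d,.111,.0175,.027,.004),(30.7,c,oz+.01,.016,.0244,.0055)):
  p=np.radians(ph)
  for sg in(1,-1):
    ex=sg*np.array([np.cos(p),np.sin(p)]);ey=np.array([-ex[1],ex[0]])
    cv2.polylines(im,[f([np.r_[c0+ex*A+ey*B,z] for A,B in((r0,w),(r1,w),(r1,-w),(r0,-w))])],True,(0,0,255),1)
cv2.imwrite('pics/s4o.png',im[:600])
```

```text
(no output)
```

View pics/s4o.png

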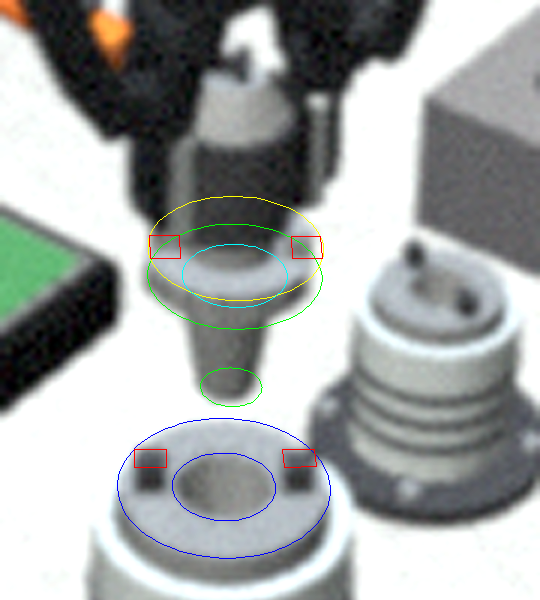

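Run:
```python
from h import *
s=load('side')
im=cv2.resize(s['color'][205:235,258:300],None,fx=18,fy=18,interpolation=cv2.INTER_CUBIC); im=cv2.convertScaleAbs(im,alpha=1.6)
cv2.imwrite('pics/s4z.png',im)
```

```text
(no output)
```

View pics/s4z.png

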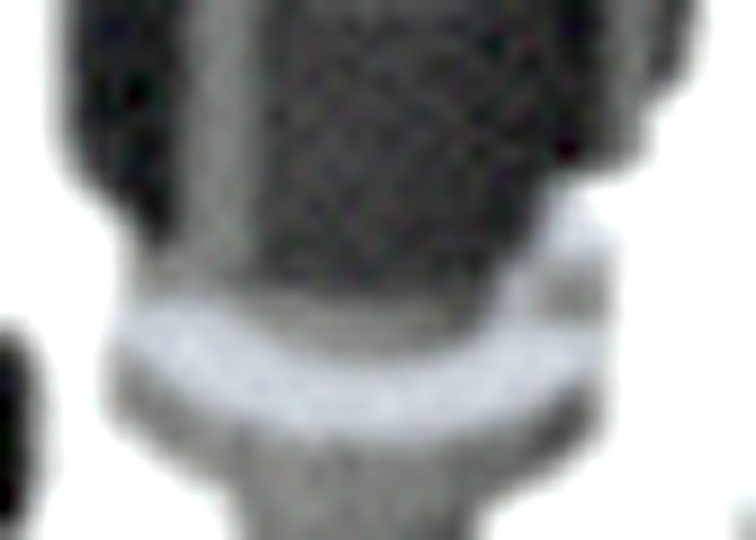

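The side overlay matches to about 1 mm: shank end, nose, bore and dog circles all coincide, and the slot is roughly on the dog line. Now I'll correct the residual and lower.

play_rows(motion="0.5 1.5 0 0 0 -0.8 -1; 0 0 10 0 0 0 -1; 0 0 15 0 0 0 -1; 0 0 15 0 0 0 -1; 0 0 0 0 0 0 -1; 0 0 0 0 0 0 -1")

```text
time: 8.9
ee_pos: [0.5352, 0.1387, 0.1689]
eef_rot: [-0.002, 0.276, 0.961, -0.002]
ft_force: [-0.6, -0.3, -2.5]
opening: 0.394
```

```bash
python3 go.py .5361 .139 .15 148
```

```text
t 8.90 p [535.2 138.7 168.9] yaw 147.93 F [-0.6 -0.3 -2.5] Tq [-0.01  0.02  0.  ] open 0.394 q [14.5 18.6 -5.2 66.5 -0.  46.6]
shift tool mm [-0.7  0.8 18.9] rot tool deg [-0.25 -0.19 -0.07]
```

play_rows(motion="-0.6 0.8 8 -0.2 -0.2 0 -1; 0 0 8 0 0 0 -1; 0 0 0 0 0 0 -1; 0 0 0 0 0 0 -1")

```text
time: 9.4
ee_pos: [0.536, 0.1391, 0.1523]
eef_rot: [0.0, 0.276, 0.961, -0.0]
ft_force: [-0.5, 1.0, -2.8]
opening: 0.395
```

```bash
python3 go.py .5361 .139 .146 148
```

```text
t 9.40 p [536.  139.1 152.3] yaw 147.93 F [-0.5  1.  -2.8] Tq [-0.03  0.13 -0.02] open 0.395 q [14.6 19.1 -7.1 63.8 -0.  46.6]
shift tool mm [-0.1 -0.1  6.3] rot tool deg [-0.02  0.03 -0.07]
```

play_rows(motion="0 0 2 0 0 0 -1; 0 0 2 0 0 0 -1; 0 0 1 0 0 0 -1; 0 0 0 0 0 0 -1")

```text
time: 9.9
ee_pos: [0.5355, 0.1392, 0.1475]
eef_rot: [-0.0, 0.276, 0.961, -0.0]
ft_force: [-2.4, -0.7, -1.9]
opening: 0.392
```

```bash
python3 go.py .5361 .139 .138 148
```

```text
t 9.90 p [535.5 139.2 147.5] yaw 147.94 F [-2.4 -0.7 -1.9] Tq [0.03 0.5  0.05] open 0.392 q [14.6 19.2 -7.6 63.2 -0.  46.6]
shift tool mm [-0.6  0.2  9.5] rot tool deg [-0.02 -0.01 -0.06]
```

play_rows(motion="0.6 -0.4 0 0 0 0 -1; 0 0 0 0 0 0 -1")

```text
time: 10.15
ee_pos: [0.5353, 0.1392, 0.1475]
eef_rot: [0.0, 0.276, 0.961, -0.0]
ft_force: [-1.0, 0.3, -2.5]
opening: 0.396
```

```bash
python3 go.py .5361 .139 .138 148
```

```text
t 10.15 p [535.3 139.2 147.5] yaw 147.93 F [-1.   0.3 -2.5] Tq [-0.07  0.34  0.  ] open 0.396 q [14.6 19.2 -7.7 63.1 -0.  46.7]
shift tool mm [-0.8  0.3  9.5] rot tool deg [ 0.01  0.04 -0.07]
```

play_rows(motion="0.8 -0.5 0 0 0 0 -1; 0 0 1 0 0 0 -1; 0 0 1 0 0 0 -1; 0 0 0 0 0 0 -1")

```text
time: 10.65
ee_pos: [0.5349, 0.1392, 0.1456]
eef_rot: [0.001, 0.276, 0.961, 0.0]
ft_force: [-0.3, -0.3, -2.8]
opening: 0.395
```

```bash
python3 go.py .5361 .139 .138 148
```

```text
t 10.65 p [534.9 139.2 145.6] yaw 147.93 F [-0.3 -0.3 -2.8] Tq [0.01 0.13 0.01] open 0.395 q [14.6 19.2 -8.  62.7 -0.  46.7]
shift tool mm [-1.1  0.5  7.6] rot tool deg [ 0.05  0.1  -0.07]
```

play_rows(motion="0 0 1 0 0 0 -1; 0 0 1 0 0 0 -1; 0 0 0 0 0 0 -1")

```text
time: 11.02
ee_pos: [0.5347, 0.1395, 0.1446]
eef_rot: [0.001, 0.276, 0.961, 0.001]
ft_force: [-0.5, 2.3, -4.6]
opening: 0.395
```

```bash
python3 go.py .5361 .139 .138 148
```

```text
t 11.03 p [534.7 139.5 144.6] yaw 147.95 F [-0.5  2.3 -4.6] Tq [0.35 0.17 0.15] open 0.395 q [14.6 19.2 -8.1 62.5 -0.  46.7]
shift tool mm [-1.4  0.3  6.6] rot tool deg [ 0.11  0.1  -0.05]
```

play_rows(motion="0.3 0.4 0 0 0 -1 -1; 0 0 1 0 0 0 -1; 0 0 0 0 0 0 -1")

```text
time: 11.4
ee_pos: [0.5345, 0.1395, 0.1431]
eef_rot: [0.001, 0.267, 0.964, -0.0]
ft_force: [-0.8, -0.2, -3.1]
opening: 0.396
```

```bash
python3 go.py .5361 .139 .138 148
```

```text
t 11.40 p [534.5 139.5 143.1] yaw 149.00 F [-0.8 -0.2 -3.1] Tq [-0.08  0.27  0.01] open 0.396 q [14.7 19.3 -8.3 62.4 -0.1 45.7]
shift tool mm [-1.6  0.4  5.1] rot tool deg [0.02 0.11 1.  ]
```

Torque cleared and it is below dog-top height, so the slots are entering. I'll keep going down gently.

play_rows(motion="0.3 -0.2 1 0 0 0 -1; 0 0 1 0 0 0 -1; 0 0 0 0 0 0 -1")

```text
time: 11.78
ee_pos: [0.5342, 0.1394, 0.1409]
eef_rot: [0.001, 0.267, 0.964, -0.0]
ft_force: [-0.6, -1.1, -2.5]
opening: 0.397
```

```bash
python3 go.py .5361 .139 .138 148
```

```text
t 11.78 p [534.2 139.4 140.9] yaw 148.99 F [-0.6 -1.1 -2.5] Tq [-0.11  0.22  0.08] open 0.397 q [14.7 19.3 -8.5 62.1 -0.1 45.7]
shift tool mm [-1.8  0.6  2.9] rot tool deg [0.02 0.12 0.99]
```

play_rows(motion="0.1 -0.3 1 0 0 0 -1; 0 0 1 0 0 0 -1; 0 0 0 0 0 0 -1")

```text
time: 12.15
ee_pos: [0.5339, 0.1392, 0.1388]
eef_rot: [0.001, 0.267, 0.964, -0.0]
ft_force: [-0.4, -0.6, -1.9]
opening: 0.393
```

```bash
python3 go.py .5361 .139 .138 148
```

```text
t 12.15 p [533.9 139.2 138.8] yaw 149.00 F [-0.4 -0.6 -1.9] Tq [-0.14  0.17  0.  ] open 0.393 q [14.6 19.4 -8.8 61.8 -0.1 45.7]
shift tool mm [-2.   0.9  0.9] rot tool deg [0.03 0.11 1.  ]
```

play_rows(motion="0 0 0.8 0 0 0 -1; 0 0 0.8 0 0 0 -1; 0 0 0 0 0 0 -1")

```text
time: 12.52
ee_pos: [0.5339, 0.1391, 0.1379]
eef_rot: [0.001, 0.267, 0.964, 0.0]
ft_force: [-1.5, -0.9, -2.3]
opening: 0.389
```

```bash
python3 go.py .5361 .139 .138 149
```

```text
t 12.53 p [533.9 139.1 137.9] yaw 148.99 F [-1.5 -0.9 -2.3] Tq [-0.12  0.39  0.05] open 0.389 q [14.6 19.4 -8.9 61.6 -0.1 45.7]
shift tool mm [-2.   1.  -0.1] rot tool deg [ 0.04  0.15 -0.01]
```

play_rows(motion="0.4 -0.3 1 0 0 0 -1; 0 0 1 0 0 0 -1; 0 0 1 0 0 0 -1")

```text
time: 12.9
ee_pos: [0.5339, 0.1391, 0.1377]
eef_rot: [0.003, 0.267, 0.964, 0.001]
ft_force: [-5.9, -1.2, 11.4]
opening: 0.394
```

```bash
python3 go.py .5361 .139 .138 149
```

```text
t 12.90 p [533.9 139.1 137.7] yaw 148.99 F [-5.9 -1.2 11.4] Tq [-0.5   1.34  0.04] open 0.394 q [14.6 19.3 -9.1 61.3 -0.1 45.7]
shift tool mm [-1.9  1.1 -0.2] rot tool deg [ 0.16  0.29 -0.01]
```

play_rows(motion="0.4 -0.2 1.1 0.1 0.2 0 -1; 0.3 -0.2 1.1 0 0 0 -1; 0.3 -0.2 1.1 0 0 0 -1; 0.3 -0.2 1.1 0 0 0 -1")

```text
time: 13.4
ee_pos: [0.5338, 0.139, 0.1377]
eef_rot: [0.004, 0.267, 0.964, 0.001]
ft_force: [-4.0, -1.3, 10.7]
opening: 0.394
```

```bash
python3 go.py .5361 .139 .138 149
```

```text
t 13.40 p [533.8 139.  137.7] yaw 148.98 F [-4.  -1.3 10.7] Tq [-0.52  1.14 -0.01] open 0.394 q [14.6 19.1 -9.3 61.1 -0.1 45.7]
shift tool mm [-2.   1.2 -0.2] rot tool deg [ 0.28  0.38 -0.02]
```

play_rows(motion="0.4 -0.2 1.3 0.2 0.3 0 -1; 0.3 -0.2 1.4 0.1 0.1 0 -1; 0.3 -0.2 1.4 0.1 0.1 0 -1; 0.3 -0.2 1.4 0.1 0.1 0 -1; 0.3 -0.2 1.4 0.1 0.1 0 -1; 0.3 -0.2 1.4 0.1 0.1 0 -1")

```text
time: 14.15
ee_pos: [0.534, 0.1392, 0.1377]
eef_rot: [0.001, 0.268, 0.964, -0.0]
ft_force: [-4.8, -2.0, 12.5]
opening: 0.393
```

```bash
python3 go.py .5361 .139 .138 149
```

```text
t 14.15 p [534.  139.2 137.7] yaw 148.96 F [-4.8 -2.  12.5] Tq [-0.41  1.06  0.05] open 0.393 q [14.6 19.5 -8.8 61.7 -0.1 45.7]
shift tool mm [-1.8  0.9 -0.3] rot tool deg [-0.    0.07 -0.04]
```

Held with about 12.5 N at the wrist (about 16 N on the seat including chuck weight), and the TCP height is exactly as predicted for fully seated. Relax and release.

play_rows(motion="0 0 0 0 0 0 -1; 0 0 0 0 0 0 -1; 0 0 0 0 0 0 -0.1; 0 0 0 0 0 0 0.2; 0 0 0 0 0 0 0.6; 0 0 0 0 0 0 1; 0 0 0 0 0 0 1; 0 0 0 0 0 0 1")

```text
time: 15.15
ee_pos: [0.5353, 0.1397, 0.1379]
eef_rot: [0.002, 0.267, 0.964, 0.001]
ft_force: [1.2, -0.8, -0.3]
opening: 1.003
```

```bash
python3 go.py .5361 .139 .138 149
```

```text
t 15.15 p [535.3 139.7 137.9] yaw 148.97 F [ 1.2 -0.8 -0.3] Tq [-0.02 -0.01  0.01] open 1.003 q [14.6 19.5 -8.7 61.6 -0.  45.7]
shift tool mm [-1.  -0.2 -0.1] rot tool deg [ 0.12  0.16 -0.03]
```

play_rows(motion="0 0 -10 0 0 0 1; 0 0 -20 0 0 0 1; 0 0 -30 0 0 0 1; 0 0 -30 0 0 0 1; 0 0 -30 0 0 0 1; 40 -25 0 0 0 0 1; 40 -25 0 0 0 0 1; 40 -25 0 0 0 0 1")

```text
time: 16.15
ee_pos: [0.3931, 0.1375, 0.2654]
eef_rot: [0.004, 0.268, 0.963, 0.002]
ft_force: [-0.5, -0.4, -0.4]
opening: 1.001
```

play_rows(motion="30 -18 0 0 0 0 1; 30 -18 0 0 0 0 1; 0 0 0 0 0 0 1; 0 0 0 0 0 0 1")

```text
time: 16.65
ee_pos: [0.319, 0.1373, 0.2681]
eef_rot: [0.006, 0.268, 0.964, 0.004]
ft_force: [-0.4, 0.2, 1.2]
opening: 1.001
```

```bash
python3 go.py .5361 .139 .138 149
python3 - <<'E'
from h import *
s=cam('side'); crop(s,230,190,330,325,'s9.png',4.4)
t=cam('top'); cv2.imwrite('pics/t9.png',t['color']); crop(t,180,180,280,270,'t9z.png',6)
E
```

```text
t 16.65 p [319.  137.3 268.1] yaw 148.96 F [-0.4  0.2  1.2] Tq [ 0.02 -0.05 -0.  ] open 1.001 q [ 23.4  -5.  -18.2  76.1  -0.1  54.4]
shift tool mm [-184.  112.  133.] rot tool deg [ 0.6   0.53 -0.04]
```

View pics/s9.png

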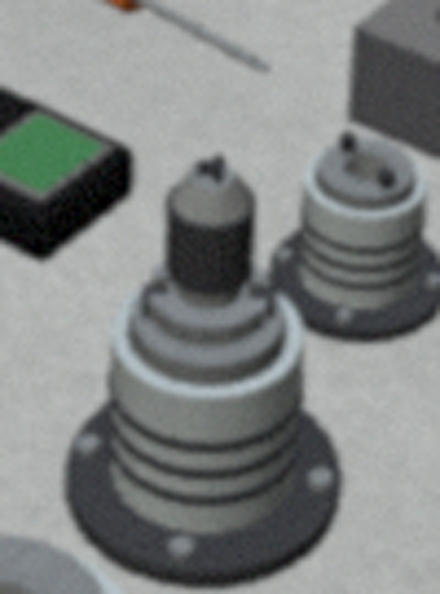

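View pics/t9.png

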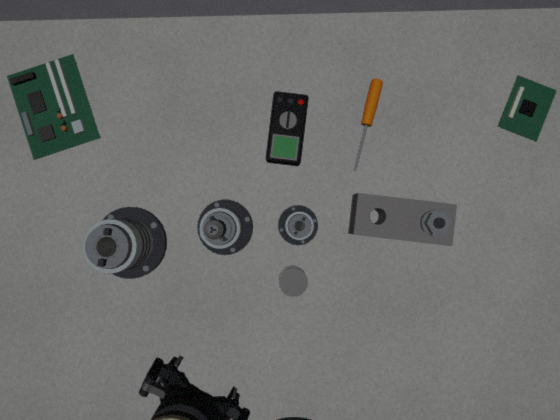

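View pics/t9z.png

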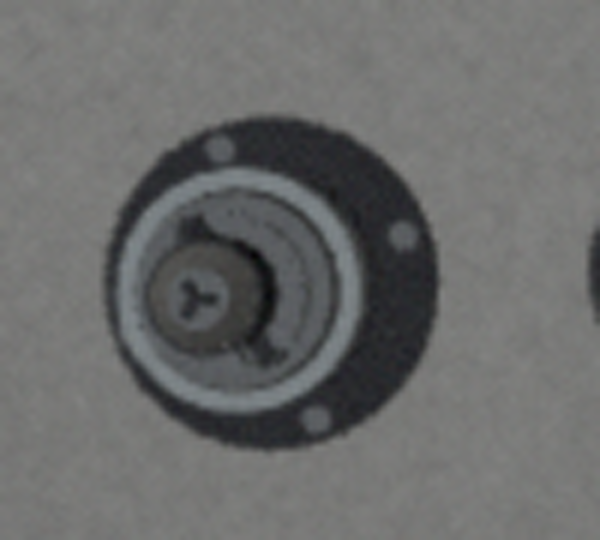

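The views show the chuck upright in the middle spindle. Both dark dogs sit in its slots, at (190,225) and (265,350) in the top crop, and the flange is close above the nose. The collet holder, meter, reel and screwdriver are at the same pixels as before, and the arm is clear.

```bash
python3 -c "
from bench import workorder; print(workorder.close_job())"
```

```text
the job is handed in; nothing more can be done
None
```

The drill chuck is seated in the middle-sized spindle and the job is handed in at about 17 s of the 72 s allowed. I took it from the rack and turned it about 77° in all, the last degree by feel, until the slots dropped over the dogs. I held the press for over half a second, then let go and backed the arm away.

**Checks that agreed:**
- **Seating height:** the chuck stopped at a tool height of 137.7 mm, against 137.8 mm predicted for fully seated. That is 8 mm below where it would rest on the dog tops.
- **Press:** the wrist read 11 to 12.5 N, which is about 15 to 16 N on the seat once the chuck's weight is added. I only have readings from the end of each move, so brief peaks in between were not seen.
- **Pictures after release:** both dogs sit in the slots and the chuck stands upright. The collet holder, meter, reel and screwdriver look unmoved.

**Small disagreements:**
- The spindle axis felt about 1 to 2 mm nearer the robot than the cameras put it.
- A sideways force of 4 to 6 N was present during the press and went away when I let go.
- I did not twist the seated chuck to test that it was locked on the dogs.

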